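# Dock the mini PC and lock its tray with a ball-lock pin

## Task

Slide the mini PC fully home into its docking frame by pushing the blue handle of its tray, so that the holes line up. Then take the ball-lock pin from the white stand by squeezing its two orange buttons, put it down through the lock holes until its flange sits flat on the yellow plate, and let go so that the buttons spring out and the balls lock below. Leave the other things on the desk where they are.

Things in the scene. Friction and masses are not known exactly. Their poses are not given: they have to be found in the camera images.
- dock: Fixed grey docking frame. Origin on the desk surface, straight below the axis of the lock holes; x = the way the tray slides home (roughly away from the robot), z up. At the origin a lock bracket, 44 mm (x) by 72 mm (y), top 52 mm over the desk; behind it, x 45 to 225 mm, a base 160 mm wide with two rails 26 mm high.
- hole (a point): Centre of the lock hole's mouth in the bracket's yellow top plate, 52 mm over the desk, above the dock's origin; axes as the dock's, fixed. Two fixed plates 8 mm thick (z 44 to 52 and 24 to 32 mm) each have an upright 16 mm through hole here, the top one with a 2 mm chamfer; the tray's flat bar runs between them. Free below down to 6 mm over the desk.
- tray (a joint): How far the tray with the black mini PC is out of its home position, in m: 0 = home against its stop, all holes in line; up to 0.065 = pulled out towards the robot. It starts out by 0.03 to 0.06. It slides along the dock's x axis with about 3 N of friction and stays where it is left; there is no spring.
- push_face (a point): On the tray: middle of the robot-side (dock -x) face of its blue upright handle, 60 mm over the desk; axes as the dock's. The handle is a plate 12 mm thick, 70 mm wide, from 24 to 80 mm over the desk. With the tray home this face is 66 mm in front of the hole axis. The black mini PC on the tray, 115 x 115 mm, top at 66 mm, then has its front 93 mm behind the hole axis.
- bar_hole (a point): On the tray: mouth of the 16 mm hole in its aluminium bar (30 mm wide, 8 mm thick, top 42 mm over the desk), which runs from the handle through the bracket to the PC. With the tray home it lies 10 mm straight below the lock hole's mouth; while out, the bar blocks the lock hole.
- stand: Fixed white block 64 x 64 mm, 50 mm high, with an upright through hole 26 mm in diameter in its middle, in which the pin stands at the start. Origin at the centre of its underside.
- pin: Loose ball-lock pin, about 0.1 kg, upright in the stand at the start. Origin: centre of the underside of its steel flange (32 mm across, 5 mm thick); z up towards the head. Black head 26 mm (x) by 22 mm (y), up to 51 mm over the origin, with an orange button on each y face: faces 20 mm wide, from 20 to 48 mm over the origin, 40 mm apart when out, 30 mm fully pressed.
- pin_tip (a point): Chamfered lower end of the pin, 42 mm below its origin. The shank is 12 mm in diameter. 33 mm below the origin two balls stand out along the pin's x axis to a span of 21 mm, too wide for the lock holes; squeezing the buttons draws them in flush, so keep them squeezed while the pin goes in. With the flange on the yellow plate the balls clear the lower plate by 2.5 mm and can spring out.
- button_a (a joint): Press of the orange button on the pin's +y side, in m: 0 = out (balls out), 0.005 = fully pressed (balls in). A spring pushes each button out with 4 N, rising to 8 N fully pressed. Both buttons and the balls are linked and move together; the buttons come fully out only when the balls are free to.
- pen_cup: Loose grey pen cup, 70 mm in diameter, 90 mm high; bystander, leave alone. It stands on the other side of the dock from the stand. Origin at the centre of its underside.
- adapter: Loose black power adapter 90 x 50 x 30 mm; bystander. Origin under its centre.
- mouse: Loose black computer mouse 105 x 60 x 32 mm; bystander. Origin under its centre.
- screwdriver: Loose screwdriver lying on the desk to the right; bystander.
- blue_box: Loose blue carton 110 x 160 x 60 mm; bystander. Origin under its centre.
- mug: Loose white mug, 80 mm in diameter, 95 mm high; bystander. Origin under its centre.
- webcam: Loose round black webcam, 60 mm in diameter, 58 mm high; bystander. Origin under its centre.

How it is judged:
On the way, in this order (a step that is already met when the one before it is completed fails the run):
1. the tray is fully home (within 2.5 mm) (value of joint tray below 0.0025 m), for 0.2 s.
2. the pin, with its buttons squeezed, has gone down into the lock holes (value of joint button_a above 0.003 m and horizontal distance between pin and hole below 0.006 m and z of pin in the frame of hole below 0.015 m), for 0.1 s.
At the end, for the whole second after the job is handed in: The tray is home (within 4 mm); the pin stands upright (within 0.08 rad) in the lock holes (within 5 mm of their axis) with its flange down on the yellow plate (within 3 mm), its buttons are out (within 1.5 mm, so the balls are out below the lower plate), and it is at rest and released (value of joint tray below 0.004 m and horizontal distance between pin and hole below 0.005 m and z of pin in the frame of hole between -0.003 and 0.003 m and angle between the z axis of pin and the z axis of dock, either way round below 0.08 rad and value of joint button_a below 0.0015 m and linear speed of pin below 0.02 m/s); the robot touches nothing.
It fails at once if another thing on the desk is shifted by more than 30 mm (distance of any of pen_cup, adapter, mouse, screwdriver, blue_box, mug, webcam from where it was at the start of the episode above 0.03 m).
It also fails if it takes over 54 s, if anything falls off the work surface, if the arm or the gripper's body presses on something with over 40 N, if the wrist force passes 120 N, or if a joint passes its speed limit or range.

## Robot

A 6-joint arm with a two-finger parallel gripper is mounted at the origin on the work surface. World frame = base frame: x ahead of the robot, y to its left, z up, the work surface at z = 0. Lengths are in m, angles in rad, forces in N, time in s.
With the tool pointing down it reaches from about 0.3 to 0.775 m from the base axis. Payload 14.6 kg.
Tool frame: the origin (TCP) lies on the centre line of the jaws, within the pads' length; the fingertips stand 19 mm ahead of it and the grasp point (between the pads) is the TCP; y points along the fingers, x is the direction in which the jaws open and shut, and the axes are right-handed (so a half turn about y gives the same grasp; the last joint's range is limited). The gripper opens to 94 mm and grips with 3 to 60 N. Pads are 16 mm wide; open, the fingers measure 119 mm over their backs; the gripper's body (75 mm by 177 mm) begins 78 mm behind the grasp point.
Start: joints at [1.067, 0.3, 1.521, -0, 1.321, -0.067], TCP at [0.233, 0.498, 0.224] pointing down, gripper open.
Joint ranges: [-3.03, 3.03], [-0.79, 2.21], [0.23, 2.52], [-1.04, 4.18], [0, 3.07], [-2.55, 2.55]. Speed limits (rad/s): [2.22, 2.22, 2.57, 3.14, 3.14, 3.14].

## Interface

Orientations are given as [roll, pitch, yaw] about the fixed x, y, z axes, in that order (R = Rz(yaw) Ry(pitch) Rx(roll)).
In Python, from station import ctrl, optics gives the robot as it stands.
- The arm moves only by the tool jog_arm, never from a script. Its argument "targets" is a list of rows, each a list of 3 entries, a list of its own where there are three numbers: the finger opening in cm, from 0 to 9.4, then the shift along the tool's x, y, z in cm, then the turn about the tool's y in rad. A call has 1 to 10 rows; each row is the pose to reach, as a shift and turn from the pose commanded when the call began, along the tool's axes at that moment; what a row does not reach only later rows make up. A row lasts 1/10 s, in which the tool goes at most 50 mm and 8.59 degrees, less where a joint would pass 70% of its speed; a pose out of reach is approached as far as the arm can. A call with a gripper value outside its range is refused whole. The fingers move at their own pace and stop on an object; "grip_force" is the grip in N (left out, the last holds). Time passes only in rows, so rows that repeat a pose let the fingers close. It gives the time, the measured TCP pose, the force and the opening at its end, in the units of the state.
- ctrl.get_obs(): the state, without advancing time (a new reading comes with each control period).
- optics.camera(name): name is "side" or "top" or "wrist"; returns a dict with "img" (384x512x3 uint8, red, green, blue), "range_z" (384x512 float32, m along the optical axis (not along the pixel's ray), 0 where there is no reading), "camera_matrix" (3x3 intrinsics, pixels), "world_to_cam" (4x4, takes a point from world to camera coordinates); the wrist camera has in their place "mount" (4x4, takes a point from camera to tool coordinates, whose origin is the TCP and whose axes are the tool frame's). Camera axes: x right, y up, looking along -z (the intrinsics and any distortion apply to the point x, -y, -z); pixel columns grow to the right and rows downward; lengths in m; the calibration is good to about 2 mm. A picture is of the moment at which its call begins: read the wrist's pose just before it.
- ctrl.hand_in(): hands the job in, once; it reports no verdict.
The state is a dict: "time_s": time; "qpos": joint angles; "joint_vel": joint speeds; "tau": joint torques, N m; "ee_pos": TCP position; "eef_rot": TCP orientation; "force": force on the tool from outside, world axes, zero at the start; "moment": the same for the moment, N m; "grip_width": finger opening in m.
Only numpy, scipy, OpenCV 4.12 (cv2) and the standard library are available. Lean on these libraries where they do the work, as an engineer would, in place of code of your own. Each camera call takes 0.05 s, during which the arm holds its last target. There are 200 camera calls.

## Working session

There is one attempt and no reset: what is moved stays moved. The work goes in short steps, Python scripts to look and compute and a tool call to move; the robot and the scene stay as the last step left them, time stands still between calls to the robot, and variables do not carry over. Pictures are saved under pics/ and viewed, about 8 in all and at most 12, crops included, and the job is handed in when it is done.

Besides the shell and the picture viewer there is one more tool, called after "Call:" by a JSON object that holds its "fn" and its "kwargs". jog_arm: Moves the arm, as the interface text tells. Its arguments: {"type":"object","properties":{"targets":{"type":"array","items":{"type":"array"}},"grip_force":{"type":"number"}},"required":["targets"]}

```bash
mkdir -p pics; cat > h.py <<'E'
import numpy as np, cv2
from scipy.spatial.transform import Rotation as R
from station import ctrl, optics
def save(n,img): cv2.imwrite('pics/'+n+'.png',img[:,:,::-1])
def cam(name):
    o=ctrl.get_obs(); c=optics.camera(name)
    if 'mount' in c:
        T=np.eye(4);T[:3,:3]=R.from_euler('xyz',o['eef_rot']).as_matrix();T[:3,3]=o['ee_pos']
        c['c2w']=T@np.array(c['mount'])
    else: c['c2w']=np.linalg.inv(c['world_to_cam'])
    return c
def world(c,uv,depth):   # pixels Nx2, depth N
    uv=np.atleast_2d(uv).astype(float);K=c['camera_matrix']
    x=(uv[:,0]-K[0,2])/K[0,0];y=(uv[:,1]-K[1,2])/K[1,1]
    p=np.c_[x,-y,-np.ones(len(x))]*np.reshape(depth,(-1,1))
    return p@c['c2w'][:3,:3].T+c['c2w'][:3,3]
def onplane(c,uv,z):
    a=world(c,uv,1.0);o=c['c2w'][:3,3];d=a-o
    return o+d*((z-o[2])/d[:,2])[:,None]
def cloud(c):
    v,u=np.mgrid[0:384,0:512];return world(c,np.c_[u.ravel(),v.ravel()],c['range_z'].ravel()).reshape(384,512,3)
E
python3 - <<'E'
from h import *
print(ctrl.get_obs())
for n in('top','side'):
    c=cam(n);save(n+'0',c['img']);np.savez(''+n+'0.npz',**c);print(n,c.keys(),c['camera_matrix'],c['c2w'])
cv2.imwrite('pics/both.png',np.vstack([cv2.imread('pics/top0.png')]))
E
```

```text
{'time_s': 0.0, 'qpos': array([ 1.06743508e+00,  3.00456091e-01,  1.52158622e+00,  1.66368754e-05,
        1.32069138e+00, -6.66359986e-02]), 'joint_vel': array([ 0.00135584,  0.00110199,  0.00107272, -0.00060993,  0.000611  ,
       -0.0003481 ]), 'tau': array([-3.72987139e-03, -5.31815314e+01, -3.52731693e+01,  7.07150227e-02,
        2.44842254e-02, -1.83435782e-04]), 'ee_pos': array([0.23253637, 0.49815856, 0.22389238]), 'eef_rot': array([-1.57070427e+00,  1.13742692e-03,  1.13406700e+00]), 'force': array([-0.12549746,  0.33796503, -0.48754983]), 'moment': array([ 0.02911113, -0.00183949,  0.05892061]), 'grip_width': 0.09398549182583059}
top dict_keys(['img', 'range_z', 'camera_matrix', 'world_to_cam', 'c2w']) [[360.66195089   0.         252.9195984 ]
 [  0.         360.66195089 194.74794234]
 [  0.           0.           1.        ]] [[-0.00762758  0.99795845 -0.06340948  0.4865734 ]
 [-0.99989623 -0.00683669  0.0126804  -0.02746674]
 [ 0.012221    0.06349962  0.99790703  1.15417595]
 [ 0.          0.          0.          1.        ]]
side dict_keys(['img', 'range_z', 'camera_matrix', 'world_to_cam', 'c2w']) [[472.41731973   0.         252.35106556]
 [  0.         472.41731973 193.61259168]
 [  0.           0.           1.        ]] [[-0.9789823   0.16460998 -0.1204044   0.34121222]
 [-0.20342792 -0.74613647  0.63395382  1.07208824]
 [ 0.01451701  0.64512318  0.76394066  1.37717104]
 [ 0.          0.          0.          1.        ]]
```

View pics/top0.png

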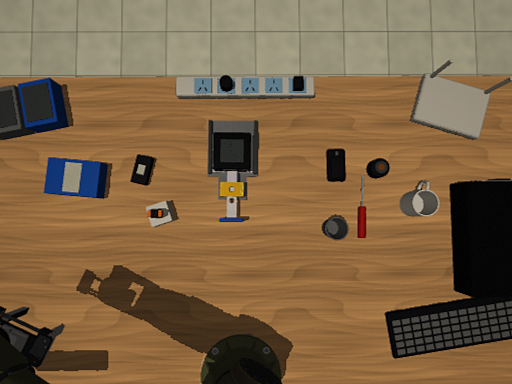

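View pics/side0.png

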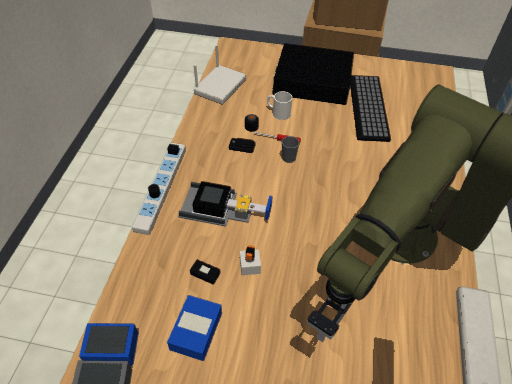

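The top view shows the yellow plate at (232,189), the blue handle at (232,219) and the stand with the pin at (158,213). The side view shows the same layout: plate (244,203), handle (268,207), pin (250,253). Next I'll measure them.

```bash
cat > m.py <<'E'
from h import *
def rect(p):
    (c,s,a)=cv2.minAreaRect((p[:,:2]*1000).astype(np.float32));return np.round(c,1),np.round(s,1),round(a,1)
for n in('top','side'):
    c=dict(np.load(n+'0.npz'));hsv=cv2.cvtColor(c['img'],cv2.COLOR_RGB2HSV);P=cloud(c);H,S,V=[hsv[:,:,i].astype(int) for i in range(3)]
    reg={'top':(190,140,270,235),'side':(185,170,280,225)}[n]; regp={'top':(140,195,180,235),'side':(235,240,270,280)}[n]
    def m(cond,r):
        k=np.zeros(cond.shape,bool);k[r[1]:r[3],r[0]:r[2]]=1;k&=cond
        nl,l,st,_=cv2.connectedComponentsWithStats(k.astype(np.uint8));return l==1+np.argmax(st[1:,4])
    for name,cond,r,z in(('yellow',(H>20)&(H<32)&(S>170)&(V>120),reg,.052),('blue',(H>100)&(H<125)&(S>140),reg,.08),('black',(V<45),reg,.066),('white',(S<60)&(V>110),regp,.05),('orange',(H>3)&(H<16)&(S>190)&(V>120),regp,None)):
        k=m(cond,r);v,u=np.nonzero(k);uv=np.c_[u,v]
        if z is None:
            print(n,name,len(u),uv.mean(0),'depthpts',np.median(P[k],0));continue
        q=onplane(c,uv,z);print(n,name,len(u),uv.mean(0).round(1),'plane',rect(q),q.mean(0).round(4),'zmed',np.median(P[k],0).round(4), 'z95',np.percentile(P[k][:,2],95).round(3))
    v0,u0=[(x//2) for x in(regp[1]+regp[3],regp[0]+regp[2])]
    cr=c['img'][regp[1]:regp[3],regp[0]:regp[2]];cr2=c['img'][reg[1]:reg[3],reg[0]:reg[2]]
    save('c_'+n,np.hstack([cv2.resize(cr,(400,400),interpolation=0),cv2.resize(cr2,(400,400),interpolation=0)]))
cv2.imwrite('pics/c.png',cv2.resize(np.vstack([cv2.imread('pics/c_top.png'),cv2.imread('pics/c_side.png')]),(600,600)))
E
python3 m.py
```

```text
top yellow 258 [230.8 188.9] plane (array([576.3,  24. ]), array([70.5, 39.9]), 89.6) [0.5749 0.0263 0.052 ] zmed [0.5747 0.0287 0.0528] z95 0.056
top blue 90 [230.8 219.5] plane (array([481.6,  24.5]), array([65.3,  8.9]), 89.6) [0.4816 0.0253 0.08  ] zmed [0.4816 0.0245 0.0808] z95 0.084
top black 774 [229.4 157.9] plane (array([673. ,  29.1]), array([125. , 101.2]), 89.7) [0.6686 0.0295 0.066 ] zmed [0.6619 0.0367 0.0659] z95 0.07
top white 156 [159.8 219.9] plane (array([485.1, 241.3]), array([30.7, 63.9]), 16.4) [0.4819 0.2425 0.05  ] zmed [0.4817 0.2446 0.0506] z95 0.054
top orange 24 [159.25       212.95833333] depthpts [0.50223482 0.23260745 0.09880858]
side yellow 124 [242.9 202.3] plane (array([575. ,  17.9]), array([42.7, 57. ]), 2.0) [0.5752 0.0197 0.052 ] zmed [0.5743 0.0205 0.0532] z95 0.059
side blue 76 [267.9 207.7] plane (array([479.8,  45.2]), array([ 13.1, 104.6]), 1.5) [0.4792 0.047  0.08  ] zmed [0.4801 0.0464 0.0782] z95 0.084
side black 737 [210.2 200.3] plane (array([702.5,  38.2]), array([143.9, 152.9]), 89.2) [0.6891 0.0467 0.066 ] zmed [0.6899 0.0603 0.0654] z95 0.072
side white 362 [250.  263.6] plane (array([498.6, 259. ]), array([65. , 89.3]), 16.8) [0.4971 0.2652 0.05  ] zmed [0.4949 0.2667 0.0487] z95 0.056
side orange 38 [248.55263158 255.84210526] depthpts [0.50201365 0.26411106 0.09354338]
```

View pics/c.png

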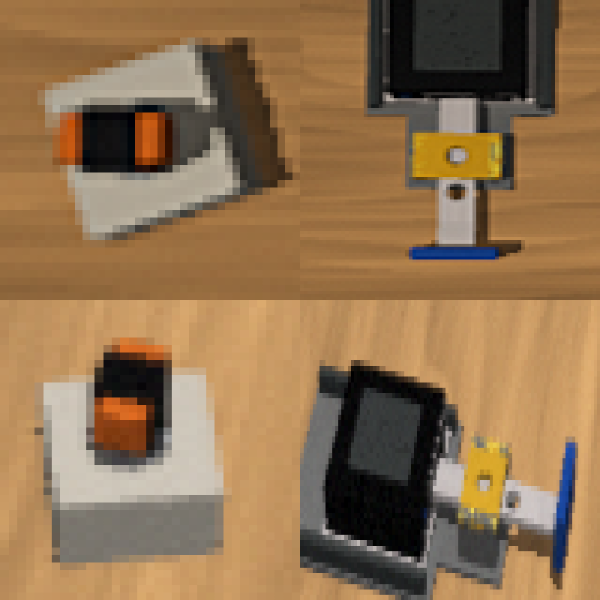

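Call:
{"fn": "jog_arm", "kwargs": {"targets": [[0,[-34.5,7.4,-37.9],-0.437],[0,[-34.5,7.4,-37.9],-0.437],[0,[-34.5,7.4,-37.9],-0.437],[0,[-34.5,7.4,-37.9],-0.437],[0,[-34.5,7.4,-37.9],-0.437],[0,[-34.5,7.4,-37.9],-0.437],[0,[-34.5,7.4,-37.9],-0.437],[0,[-34.5,7.4,-37.9],-0.437],[0,[-34.5,7.4,-37.9],-0.437],[0,[-34.5,7.4,-37.9],-0.437]], "grip_force": 20}}

```text
time_s: 1.1
ee_pos: [0.4205, 0.0473, 0.154]
eef_rot: [-1.571, -0.0, 1.571]
force: [0.8, 0.9, 0.8]
grip_width: 0.0174
```

Call:
{"fn": "jog_arm", "kwargs": {"targets": [[0,[0,0,0],0],[0,[0,0,0],0],[0,[0,0,0],0],[0,[0,0,0],0]]}}

```text
time_s: 1.5
ee_pos: [0.4199, 0.0505, 0.1544]
eef_rot: [-1.571, -0.0, 1.573]
force: [-0.4, -0.5, -0.0]
grip_width: 0.0004
```

```bash
python3 - <<'E'
from h import *
o=ctrl.get_obs();print(o['ee_pos'],o['eef_rot'],o['force'],o['grip_width'])
c=cam('wrist');save('w1',c['img']);print(c['mount'],c['camera_matrix'])
E
```

```text
[0.41991853 0.05046526 0.15436044] [-1.57101967e+00 -8.25824981e-05  1.57307916e+00] [-0.38167591 -0.45060986 -0.00400577] 0.00043948506310906765
[[ 9.99998310e-01 -1.12544871e-03 -1.45361199e-03 -6.27429314e-04]
 [-1.09120530e-03  2.72963116e-01 -9.62023880e-01 -1.60660668e-01]
 [ 1.47949100e-03  9.62023841e-01  2.72961427e-01  7.97898571e-02]
 [ 0.00000000e+00  0.00000000e+00  0.00000000e+00  1.00000000e+00]] [[329.63905016   0.         252.99633304]
 [  0.         329.63905016 194.61112072]
 [  0.           0.           1.        ]]
```

View pics/w1.png

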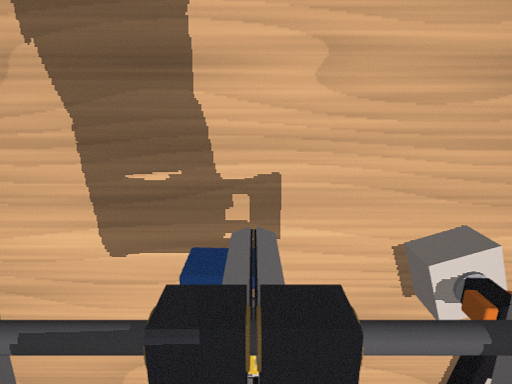

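The wrist view shows the closed fingers at (255,240), the blue handle behind and to their left at (205,265), and the pin at the right edge at (475,295). Next I'll line up and lower in front of the handle.

Call:
{"fn": "jog_arm", "kwargs": {"targets": [[0,[-2.6,4,0],0],[0,[-2.6,8.9,0],0],[0,[-2.6,8.9,0],0],[0,[-2.6,8.9,-1.5],0],[0,[-2.6,8.9,-3],0],[0,[-2.6,8.9,-3.5],0],[0,[-2.6,8.9,-4],0],[0,[-2.6,8.9,-4.5],0],[0,[-2.6,8.9,-5.0],0],[0,[-2.6,8.9,-5.0],0]]}}

```text
time_s: 2.55
ee_pos: [0.4705, 0.0234, 0.0654]
eef_rot: [-1.571, -0.0, 1.571]
force: [-0.5, 0.3, 0.5]
grip_width: 0.0003
```

Call:
{"fn": "jog_arm", "kwargs": {"targets": [[0,[0,0,-0.4],0],[0,[0,0,-0.8],0],[0,[0,0,-1.2],0],[0,[0,0,-1.5],0],[0,[0,0,-1.8],0],[0,[0,0,-2.1],0],[0,[0,0,-2.4],0],[0,[0,0,-2.6],0],[0,[0,0,-2.6],0]]}}

```text
time_s: 3.45
ee_pos: [0.4965, 0.0234, 0.0651]
eef_rot: [-1.571, -0.0, 1.571]
force: [-0.5, -0.2, 0.0]
grip_width: 0.0004
```

Call:
{"fn": "jog_arm", "kwargs": {"targets": [[0,[0,0,-0.2],0],[0,[0,0,-0.4],0],[0,[0,0,-0.6],0]]}}

```text
time_s: 3.75
ee_pos: [0.4993, 0.0234, 0.0651]
eef_rot: [-1.562, -0.0, 1.571]
force: [-41.6, -1.8, 33.4]
grip_width: 0.0004
```

Call:
{"fn": "jog_arm", "kwargs": {"targets": [[0,[0,0,-0.15],0],[0,[0,0,-0.3],0]]}}

```text
time_s: 3.95
ee_pos: [0.4994, 0.0234, 0.0651]
eef_rot: [-1.555, 0.0, 1.571]
force: [-65.6, -3.7, 50.9]
grip_width: 0.0004
```

Call:
{"fn": "jog_arm", "kwargs": {"targets": [[0,[0,0,2],0],[0,[0,0,3],0],[0,[0,-5,3],0],[0,[0,-10,3],0],[0,[0,-13.5,0],0],[9.4,[0,-13.5,-5],0],[9.4,[0,-13.5,-10],0],[9.4,[0,-13.5,-15],0],[9.4,[0,-13.5,-15],0],[9.4,[0,-13.5,-15],0]]}}

```text
time_s: 4.95
ee_pos: [0.6555, 0.0234, 0.1987]
eef_rot: [-1.569, -0.0, 1.571]
force: [-0.8, 1.4, -0.0]
grip_width: 0.0367
```

Call:
{"fn": "jog_arm", "kwargs": {"targets": [[9.4,[0,0,0],0],[9.4,[0,0,0],0],[9.4,[0,0,0],0]]}}

```text
time_s: 5.25
ee_pos: [0.6547, 0.0234, 0.2014]
eef_rot: [-1.572, 0.0, 1.571]
force: [-0.1, 0.6, -0.1]
grip_width: 0.0613
```

```bash
python3 - <<'E'
from h import *
c=cam('wrist');o=ctrl.get_obs();print(o['ee_pos'],o['eef_rot']);np.savez('w2.npz',**c)
t=cam('side');np.savez('side1.npz',**t)
save('w2',np.hstack([c['img'],cv2.resize(t['img'][165:245,170:290],(288,384),interpolation=0)]))
E
```

```text
[0.65482339 0.02339191 0.20126081] [-1.57219741e+00  9.93196699e-06  1.57104694e+00]
```

View pics/w2.png

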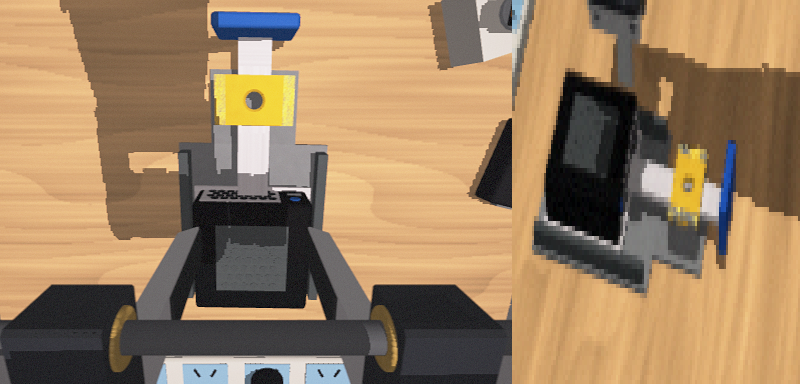

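Call:
{"fn": "jog_arm", "kwargs": {"targets": [[9.4,[5,0,1.8],0],[9.4,[10,0,3.6],0],[9.4,[15,0,5.5],0],[9.4,[20,0,7.5],0],[9.4,[22,0,7.5],0],[9.4,[22,0,7.5],0],[9.4,[22,0,7.5],0],[9.4,[22,0,7.5],0]]}}

```text
time_s: 6.15
ee_pos: [0.5804, 0.2423, 0.2003]
eef_rot: [-1.571, 0.0, 1.57]
force: [0.8, -0.7, 0.1]
grip_width: 0.0938
```

```bash
python3 - <<'E'
from h import *
c=cam('wrist');o=ctrl.get_obs();print(o['ee_pos'],o['eef_rot']);np.savez('w3.npz',**c)
save('w3',c['img'])
E
```

```text
[0.58049337 0.24214329 0.2002817 ] [-1.57087313e+00  7.44893195e-05  1.56957876e+00]
```

View pics/w3.png

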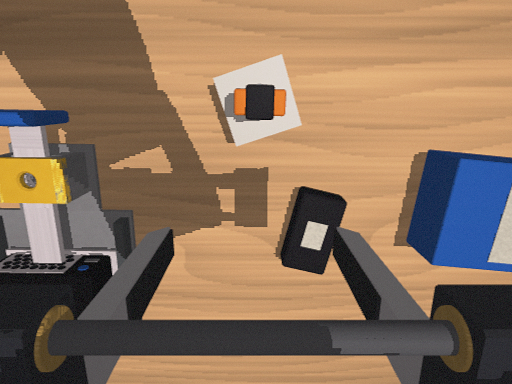

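The first view shows the tray home with the lock hole at (255,100). The second shows the pin head at (260,102), nearly aligned with the jaws, and the adapter at (312,230). Next I'll work out exact positions.

```bash
cat > m2.py <<'E'
from h import *
def get(k,r):
    z=np.zeros(k.shape,bool);z[r[1]:r[3],r[0]:r[2]]=1;k=(k&z).astype(np.uint8)
    n,l,s,_=cv2.connectedComponentsWithStats(k);k=(l==1+np.argmax(s[1:,4])).astype(np.uint8)
    return k,max(cv2.findContours(k,0,2)[0],key=cv2.contourArea)
def hs(c): 
    h=cv2.cvtColor(c['img'],cv2.COLOR_RGB2HSV).astype(int);return h[:,:,0],h[:,:,1],h[:,:,2]
def rect(q): 
    r=cv2.minAreaRect((q[:,:2]*1000).astype(np.float32));return [np.round(x,1) for x in r]
c=dict(np.load('w2.npz'));H,S,V=hs(c)
k,ct=get((H>20)&(H<34)&(S>130)&(V>100),(205,65,305,135))
print('yellow',rect(onplane(c,ct[:,0],.052)))
# hole: non-yellow inside
f=cv2.drawContours(np.zeros_like(k),[ct],-1,1,-1);k2,h=get((f==1)&(k==0),(240,85,270,118))
hp=onplane(c,h[:,0],.052)[:,:2];print('hole',rect(hp),cv2.minEnclosingCircle((hp*1000).astype(np.float32)),k2.sum())
k,ct=get((H>100)&(H<125)&(S>140)&(V>60),(200,0,310,45));P=cloud(c)[k>0];T=P[P[:,2]>.074];print('handle top',rect(T),T.mean(0))
c=dict(np.load('w3.npz'));H,S,V=hs(c);P=cloud(c)
ko=(H>3)&(H<18)&(S>190)&(V>110)&(P[...,2]>.06)
box=(215,70,310,135);z=np.zeros(ko.shape,bool);z[box[1]:box[3],box[0]:box[2]]=1
for nm,kk,zz in(('orange',ko&z,.098),('black',(V<50)&(S<120)&z&(P[...,2]>.085),.101)):
    n,l,s,ce=cv2.connectedComponentsWithStats(kk.astype(np.uint8))
    for i in range(1,n):
        if s[i,4]>60:
            kk1=(l==i);v,u=np.nonzero(kk1);print(nm,s[i],ce[i],'plane',rect(onplane(c,np.c_[u,v],zz)),'z',np.percentile(P[kk1][:,2],[5,50,95]).round(3))
k,ct=get((S<50)&(V>120),(205,45,310,150));print('stand',rect(onplane(c,ct[:,0],.05)))
v,u=np.nonzero(ko&z);q=onplane(c,np.c_[u,v],.098)
H1=q[q[:,1]>q[:,1].mean()].mean(0);H2=q[q[:,1]<q[:,1].mean()].mean(0);print('btn',H1,H2,(H1+H2)/2)
E
python3 m2.py
```

```text
yellow [array([574.3,  23.5]), array([71.3, 43.8]), np.float64(89.0)]
hole [array([574.3,  24.4]), array([15.6, 17.2]), np.float64(0.1)] ((574.1566772460938, 24.31226348876953), 8.76026439666748) 272
handle top [array([541.9,  24.9]), array([67.7, 65.6]), np.float64(89.7)] [0.5157357  0.02468845 0.08167536]
orange [235  89  11  26 276] [239.89130435 101.23913043] plane [array([501., 232.]), array([ 7.7, 18.6]), np.float64(89.2)] z [0.097 0.098 0.1  ]
orange [274  90  12  26 277] [279.00722022 102.45848375] plane [array([501.8, 262.2]), array([18.5,  8.4]), np.float64(0.0)] z [0.097 0.098 0.1  ]
black [246  85  28  35 851] [259.06815511 102.31374853] plane [array([501.5, 247. ]), array([24.9, 20.6]), np.float64(0.0)] z [0.1   0.101 0.103]
stand [array([501.1, 246.2]), array([63.9, 64.1]), np.float64(18.2)]
btn [0.50167228 0.26199557 0.098     ] [0.50079221 0.23195317 0.098     ] [0.50123225 0.24697437 0.098     ]
```

Call:
{"fn": "jog_arm", "kwargs": {"targets": [[7,[0.5,0,4],0],[7,[0.5,0,7.9],0],[7,[0.5,0,7.9],0],[7,[0.5,3,7.9],0],[7,[0.5,6,7.9],0],[7,[0.5,9,7.9],0],[7,[0.5,11,7.9],0],[7,[0.5,11.6,7.9],0],[7,[0.5,11.6,7.9],0],[7,[0.5,11.6,7.9],0]]}}

```text
time_s: 7.2
ee_pos: [0.502, 0.2482, 0.0854]
eef_rot: [-1.572, -0.001, 1.57]
force: [-0.1, -0.5, 1.0]
grip_width: 0.0702
```

Call:
{"fn": "jog_arm", "kwargs": {"targets": [[0,[0,0,0],0],[0,[0,0,0],0],[0,[0,0,0],0],[0,[0,0,0],0],[0,[0,0,0],0],[0,[0,0,0],0],[0,[0,0,0],0],[0,[0,0,0],0]], "grip_force": 25}}

```text
time_s: 8.0
ee_pos: [0.5014, 0.2485, 0.0846]
eef_rot: [-1.572, -0.0, 1.571]
force: [-0.1, 0.4, 5.1]
grip_width: 0.0289
```

Call:
{"fn": "jog_arm", "kwargs": {"targets": [[0,[0,-2,0],0],[0,[0,-5,0],0],[0,[0,-8,0],0],[0,[0,-10,0],0],[0,[-3,-10,-1],0],[0,[-7,-10,-2.3],0],[0,[-11,-10,-3.6],0],[0,[-15,-10,-4.9],0],[0,[-19,-10,-6.2],0],[0,[-22.4,-10,-7.3],0]]}}

```text
time_s: 9.0
ee_pos: [0.5744, 0.0223, 0.1839]
eef_rot: [-1.57, 0.0, 1.57]
force: [0.1, -0.0, -0.6]
grip_width: 0.0292
```

Call:
{"fn": "jog_arm", "kwargs": {"targets": [[0,[0,4,0],0],[0,[0,4,0],0],[0,[0,4,0],0],[0,[0,4,0],0]]}}

```text
time_s: 9.4
ee_pos: [0.5746, 0.025, 0.1458]
eef_rot: [-1.572, 0.0, 1.572]
force: [-0.3, 0.1, -0.8]
grip_width: 0.029
```

```bash
python3 - <<'E'
from h import *
o=ctrl.get_obs();print(o['ee_pos'],o['eef_rot'],o['force'],o['grip_width'])
c=cam('wrist');np.savez('w4.npz',**c);s=cam('side');np.savez('s4.npz',**s)
save('w4',np.hstack([c['img'][100:384,150:360],cv2.resize(s['img'][150:240,200:290],(568,568),interpolation=0)[::2,::2],]))
E
```

```text
[0.57463863 0.0250485  0.14575131] [-1.57242490e+00  1.51640754e-05  1.57205847e+00] [-0.34347661  0.06348412 -0.77076494] 0.02897864730918736
```

View pics/w4.png

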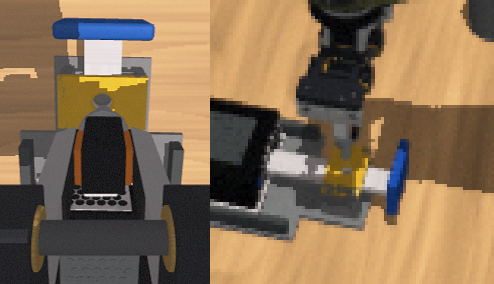

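The held pin hangs from the pads with its tip at about (252,200) in the wrist image, over the yellow plate. I'll overlay where an upright pin should appear to check its tilt.

```bash
python3 - <<'E'
from h import *
c=dict(np.load('w4.npz'));w2c=np.linalg.inv(c['c2w']);K=c['camera_matrix']
def pr(p):
    q=np.c_[p,np.ones(len(p))]@w2c.T;return np.c_[K[0,2]-K[0,0]*q[:,0]/q[:,2],K[1,2]+K[1,1]*q[:,1]/q[:,2]]
tcp=np.array([.57464,.02505,.14575]);t=np.linspace(0,2*np.pi,60)
def circ(ctr,r):return pr(np.c_[ctr[0]+r*np.cos(t),ctr[1]+r*np.sin(t),0*t+ctr[2]])
x0,y0,s=195,130,5
im=cv2.resize(c['img'][y0:y0+115,x0:x0+115],None,fx=s,fy=s,interpolation=0)
for ctr,r,col in((tcp-[0,0,.0346],.016,(255,0,0)),(tcp-[0,0,.0746],.006,(0,255,0)),(np.array([.5742,.0243,.052]),.008,(0,0,255)),):
    p=((circ(ctr,r)-[x0,y0])*s).astype(np.int32);cv2.polylines(im,[p],True,col,1);print(circ(ctr,r).mean(0))
h=pr(np.array([[tcp[0]+a,tcp[1]+b,tcp[2]+.0164] for a,b in((.013,.011),(.013,-.011),(-.013,-.011),(-.013,.011))]));cv2.polylines(im,[((h-[x0,y0])*s).astype(np.int32)],True,(255,0,255),1)
save('w4o',im)
E
```

```text
[253.46331529 231.56280008]
[253.33510892 211.22329119]
[252.35963341 203.0750846 ]
```

View pics/w4o.png

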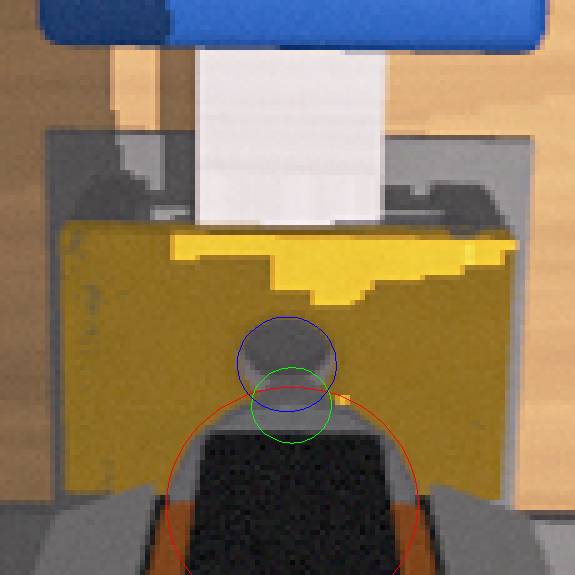

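The overlay matches: the flange, tip and hole outlines all coincide, so the pin is upright. I'll shift -0.7 mm in y and insert.

Call:
{"fn": "jog_arm", "kwargs": {"targets": [[0,[-0.07,0,0.03],0],[0,[-0.07,0.8,0.03],0],[0,[-0.07,1.4,0.03],0],[0,[-0.07,2.0,0.03],0],[0,[-0.07,2.4,0.03],0],[0,[-0.07,2.8,0.03],0],[0,[-0.07,3.2,0.03],0],[0,[-0.07,3.2,0.03],0]]}}

```text
time_s: 10.3
ee_pos: [0.5737, 0.0236, 0.1116]
eef_rot: [-1.57, -0.0, 1.571]
force: [-0.1, 0.1, -0.0]
grip_width: 0.0289
```

Call:
{"fn": "jog_arm", "kwargs": {"targets": [[0,[0,0.5,0],0],[0,[0,0.9,0],0],[0,[0,1.3,0],0],[0,[0,1.7,0],0],[0,[0,2.1,0],0],[0,[0,2.3,0],0],[0,[0,2.3,0],0]]}}

```text
time_s: 11.0
ee_pos: [0.5738, 0.0236, 0.0889]
eef_rot: [-1.57, 0.0, 1.571]
force: [-0.3, -0.4, -1.3]
grip_width: 0.0289
```

Call:
{"fn": "jog_arm", "kwargs": {"targets": [[0,[0,0.1,0],0],[0,[0,0.2,0],0],[0,[0,0.3,0],0],[0,[0,0.3,0],0]]}}

```text
time_s: 11.4
ee_pos: [0.574, 0.0236, 0.0866]
eef_rot: [-1.571, 0.0, 1.571]
force: [-1.5, 0.2, 3.4]
grip_width: 0.029
```

Call:
{"fn": "jog_arm", "kwargs": {"targets": [[0,[0,0.1,0],0],[0,[0,0.1,0],0],[0,[0,0.1,0],0]]}}

```text
time_s: 11.7
ee_pos: [0.5747, 0.0236, 0.0866]
eef_rot: [-1.574, 0.0, 1.571]
force: [-1.3, -0.4, 10.0]
grip_width: 0.0292
```

Call:
{"fn": "jog_arm", "kwargs": {"targets": [[7,[0,0,0],0],[7,[0,0,0],0],[7,[0,0,0],0],[7,[0,0,0],0],[7,[0,0,0],0],[7,[0,0,0],0]]}}

```text
time_s: 12.3
ee_pos: [0.5738, 0.0237, 0.0851]
eef_rot: [-1.57, 0.0, 1.571]
force: [0.0, -0.6, 0.6]
grip_width: 0.0694
```

Call:
{"fn": "jog_arm", "kwargs": {"targets": [[7,[0,-2,0],0],[7,[0,-5,0],0],[7,[0,-9,0],0],[7,[0,-12,0],0],[7,[0,-12,-4],0],[7,[0,-12,-8],0],[7,[0,-12,-8],0],[7,[0,-12,-8],0],[7,[0,-12,-8],0]]}}

```text
time_s: 13.2
ee_pos: [0.6532, 0.0237, 0.2052]
eef_rot: [-1.57, -0.0, 1.571]
force: [0.0, 0.2, -0.1]
grip_width: 0.0701
```

```bash
python3 - <<'E'
from h import *
c=cam('wrist');s=cam('side');np.savez('w5.npz',**c);o=ctrl.get_obs();print(o['ee_pos'],o['force'],o['grip_width'],o['time_s'])
save('w5',np.hstack([cv2.resize(c['img'][30:170,190:330],(400,400),interpolation=0),cv2.resize(s['img'][150:250,180:280],(400,400),interpolation=0)]))
H,S,V=[x.astype(int) for x in cv2.split(cv2.cvtColor(c['img'],cv2.COLOR_RGB2HSV))];P=cloud(c)
near=np.hypot(P[...,0]-.574,P[...,1]-.0243)<.04
for n,k,z in(('orange',near&(H>3)&(H<18)&(S>190)&(V>110)&(P[...,2]>.06),.1),('black',near&(V<50)&(P[...,2]>.09),.103)):
    v,u=np.nonzero(k);q=onplane(c,np.c_[u,v],z)[:,:2]*1000
    print(n,len(u),[np.round(x,1) for x in cv2.minAreaRect(q.astype(np.float32))],'z',np.percentile(P[k][:,2],[5,50,95]).round(4))
E
```

```text
[0.65331264 0.02370427 0.20586777] [-0.26810724 -0.05780666 -0.04467586] 0.06984292159874508 13.3
orange 521 [array([574.5,  23.3]), array([18.7, 39.1]), np.float64(0.1)] z [0.099  0.1003 0.1016]
black 342 [array([701. ,  26.2]), array([445.3, 277.3]), np.float64(89.5)] z [0.1023 0.1036 0.3659]
```

View pics/w5.png

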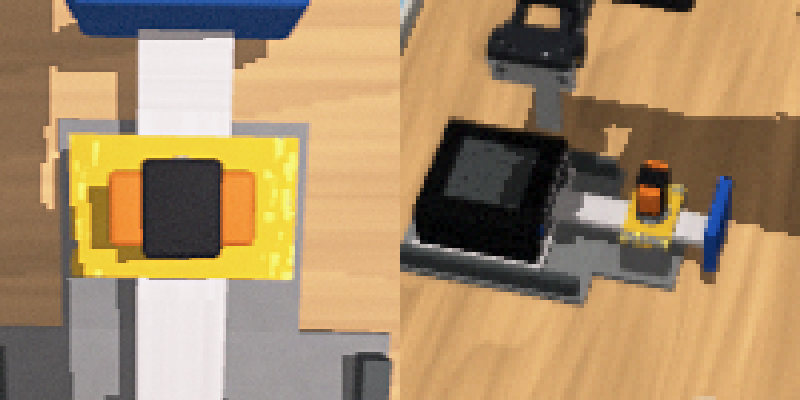

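The pin stands upright on the yellow plate. The orange buttons span 39 mm, so they are out, and their tops are at 100.3 mm, where 100 mm is expected for a seated flange. The gripper is clear, so I'm handing in.

```bash
python3 -c "
from h import *
print(ctrl.hand_in())"
```

```text
the job is handed in; nothing more can be done
None
```

I pushed the tray home by its blue handle, took the pin from the stand by squeezing its buttons, and inserted it through the lock holes. I then let go, backed the gripper off and handed the job in at about 13 s. No verdict was reported.

- **Tray:** it came up hard against its stop, peaking at about 83 N at the wrist, below the 120 N limit. The holes lined up in the picture, and the pin went in without resistance.
- **Pin:** after release it looked upright, about 1 mm from my measured hole axis. The button tops were at 100.3 mm, where 100 mm is expected with the flange flat on the plate.
- **Buttons:** they spanned 39 mm (40 mm is fully out), so the balls should be out below. I did not see the balls directly.
- **Release:** the gripper was clear, with the force reading near zero.
- **Failed check:** the last measurement of the black head was spoiled by gripper pixels in the mask, so I relied on the buttons and the picture instead.
- **Other things on the desk:** I did not measure them again afterwards. The fingers passed well clear of them and no unexpected contact showed.

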